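# Seal a blister card in the hand press

## Task

The filled blister card is riding up, slightly askew, on the front bank of the open sealing press. With your fingertips, push it back until it drops fully home in its nest; then push the standing cover over onto it, without slamming it, and press it right down shut. Finish while still holding it shut, firmly but without brute force, so that the seal can set; do not lift the card, and leave the vials, jars and bottles alone.

Things in the scene. Friction and masses are not known exactly. Their poses are not given: they have to be found in the camera images.
- press: sealing press, fixed: grey base 190 (x, along the hinge) x 180 (y) x 30 mm; origin at the centre of its underside, z up. Hinge on its +y side (left seen from the robot), front on its -y side. The deck (z 30) has a nest for the card: x -79 to 79, y -55 to 55 mm. Bystanders stand 30 mm or more in front of the base
- nest (a point): centre of the nest on top of its sprung black rubber cushion (press x 0, y 0, z 24 mm, 6 mm below the deck): here the underside of a seated card lies. The cushion spans x -75 to 75, y -46 to 54 mm and gives 1 mm per 1.8 N, 9 mm at most
- notch (a point): outer end of the thumb notch, on its floor (press x 0, y -90, z 14 mm). The notch is 70 mm wide (x -35 to 35) and runs from the front edge through the front bank into the nest, so that fingertips reach below deck height in front of the card and can follow it into the nest
- card: blister card, loose, 60 to 110 g: white, 150 (x) x 106 (y) x 4 mm, 28 foil spots; origin at the centre of its underside. At first its rear (+y) edge lies in the nest and its front edge rides on the front bank, 4 to 14 mm past the nest's wall, tilted 0.06 rad, turned up to 0.04. Seated: 2 mm play each way in y, 4 mm in x, top 2 mm below the deck
- cover (a joint): cover's angle, rad: 0 shut (hard stop), 1.57 upright, 2.0 leaning back on its end stop. Stiff hinge (0.16 N m of friction): it stays where it is left. Its grey rubber pad meets a seated card near 0.05 rad; then the cushion pushes back. Fully shut takes about 8 N on the push plate; let go, it springs up again by 1 or 2 hundredths. It cannot shut on a card that is not home
- hinge (a point): middle of the hinge axis (press x 0, y 76, z 35.5 mm); the axis runs along the press's x
- push_plate (a point): middle of the ribbed black push plate (80 along the hinge x 30 mm) on the cover's outer face, 133 mm from the hinge axis. The cover is an aluminium plate 186 mm wide and 5 mm thick, 6 to 156 mm from the axis; its outer face (on top when shut, on the far +y side when open) lies 1 mm outside the axis, the push plate's 4 mm; 6 mm ribs along its sides
- cover_edge (a point): middle of the free edge of the tab (64 mm wide) on the cover, 167 mm from the hinge axis
- vial_a: bystander, loose: amber vial with a white cap, 34 mm across, 62 mm high; origin at the centre of its foot; stands in front of the press, towards its end nearer the robot; to be left alone
- vial_b: bystander, loose: white vial, 34 mm across, 60 mm high; origin at the centre of its foot; stands in front of the press, towards its far end; to be left alone
- jar_a: bystander, loose: white ointment jar, 45 mm across, 34 mm high; origin at the centre of its foot; stands in front of the press, near its middle; to be left alone
- vial_c: bystander, loose: amber vial with a white cap, 43 mm across, 78 mm high; origin at the centre of its foot; stands at the back left of the table; to be left alone
- vial_d: bystander, loose: white vial, 52 mm across, 88 mm high; origin at the centre of its foot; stands at the back left of the table; to be left alone
- amber: bystander, loose: brown dropper bottle, 48 mm across, 94 mm high; origin at the centre of its foot; stands at the back left of the table; to be left alone
- amber_small: bystander, loose: small brown bottle, 36 mm across, 79 mm high; origin at the centre of its foot; stands at the back left of the table; to be left alone

How it is judged:
By the outcome, as a careful person would: the job done as asked, in the order asked, and still so for the second after the job is handed in, while the arm keeps its last pose, push and grip.
It also fails if it takes over 59 s, if anything falls off the work surface, if the arm or the gripper's body presses on something with over 40 N, if the wrist force passes 120 N, or if a joint passes its speed limit or range.

## Robot

A 6-joint arm with a two-finger parallel gripper is mounted at the origin on the work surface; the furniture and walls round the work are solid. World frame = base frame: x ahead of the robot, y to its left, z up, the work surface at z = 0. Lengths are in m, angles in degrees, forces in N, time in s.
With the tool pointing down it reaches from about 0.4 to 0.825 m from the base axis. Payload 7 kg.
Tool frame: the origin (TCP) lies midway between the tips of the shut fingers; the grasp point (between the pads) lies 19 mm behind it; z points along the fingers, y is the line along which they close (so a half turn about z gives the same grasp; the last joint's range is limited). The gripper opens to 88 mm and grips with 3 to 60 N. Pads are 19 mm wide; open, the fingers measure 130 mm over their backs; the gripper's body (78 mm by 193 mm) begins 47 mm behind the grasp point.
Start: joints at [92.252, 20.546, 0.682, 0, -70.136, -16.507], TCP at [0.166, 0.654, 0.227] pointing down, gripper open.
Joint ranges: [-176.03, 176.03], [-82.01, 121.73], [-58.28, 71.71], [-173.87, 95.51], [-174.79, -0.11], [-173.66, 173.66]. Speed limits (degrees/s): [136.94, 136.94, 172.46, 180, 180, 180].

## Interface

Orientations are given as [roll, pitch, yaw] about the fixed x, y, z axes, in that order (R = Rz(yaw) Ry(pitch) Rx(roll)).
In Python, from plant import telemetry, viewer, workorder gives the robot as it stands. The module is installed in compiled form; this text tells all that it offers.
- The arm moves only by the tool carry_out, never from a script. Its argument "rows" is a list of rows, each a list of 6 numbers: the shift along the tool's x, y, z in m, then the turn, a rotation vector about the tool's x, y, z in rad. In form: [[tx, ty, tz, ax, ay, az], ...]. A call has 1 to 8 rows; each row is the pose to reach, as a shift and turn from the pose commanded when the call began, along the tool's axes at that moment; what a row does not reach only later rows make up. A row lasts 1/8 s, in which the tool goes at most 62.5 mm and 10.7 degrees, less where a joint would pass 70% of its speed; a pose out of reach is approached as far as the arm can. A call with a gripper value outside its range is refused whole. "grip" is the gripper's target within -1 to 1 (fully open at 1, half-way at 0, shut at -1), set as the call begins (left out, the last holds). The fingers move at their own pace and stop on an object; the grip force is fixed at half the most. Time passes only in rows, so rows that repeat a pose let the fingers close. It gives the time, the measured TCP pose, the force, the opening and the grip force at its end, in the units of the state.
- telemetry.get_obs(): the state, without advancing time (a new reading comes with each control period).
- viewer.snapshot(name): name is "scene" or "top" or "wrist"; returns the picture (420x560x3 uint8, red, green, blue); there is no depth.
- viewer.camera_info(name): a dict with "intrinsics" (3x3 intrinsics, pixels), "k1" (the pictures are not rectified: a ray, as slopes to the right and down, at radius r is drawn at 1 + k1 r^2 times it, then the intrinsics apply), "extrinsics" (4x4, takes a point from camera to world coordinates); the wrist camera has in their place "tool_from_camera" (4x4, takes a point from camera to tool coordinates, whose origin is the TCP and whose axes are the flange's). Camera axes: x right, y down, z forward; pixel columns grow to the right and rows downward; lengths in m; the calibration is good to about 2 mm. A picture is of the moment at which its call begins: read the wrist's pose just before it. camera_info takes no time and is no camera call.
- workorder.close_job(): hands the job in; it is judged then, once.
The state is a dict: "clock": time; "joint_pos": joint angles; "qvel": joint speeds; "tau": joint torques, N m; "tool_pos": TCP position; "orientation": TCP orientation; "force": force on the tool from outside, world axes, zero at the start; "moment": the same for the moment, N m; "opening": finger opening in m; "gripper_force": force on a finger pad.
Only numpy, scipy, OpenCV 4.12 (cv2) and the standard library are available. Lean on these libraries where they do the work, as an engineer would, in place of code of your own. Each camera call takes 0.05 s, during which the arm holds its last target. There are 200 camera calls.

## Working session

There is one attempt and no reset: what is moved stays moved. The work goes in short steps, Python scripts to look and compute and a tool call to move; the robot and the scene stay as the last step left them, time stands still between calls to the robot, and variables do not carry over. Pictures are saved under pics/ and viewed, at most 10 in all, crops included, and the job is handed in when it is done.

Besides the shell and the picture viewer there is one more tool, called after ">>>" by a JSON object that holds its "api" and its "payload". carry_out: Moves the arm, as the interface text tells. Its arguments: {"type":"object","properties":{"rows":{"type":"array"},"grip":{"type":"number"}},"required":["rows"]}

```bash
mkdir -p pics; python3 - <<'E'
from plant import telemetry, viewer
import cv2,numpy as np
o=telemetry.get_obs();print(o)
for n in("scene","top"):
    cv2.imwrite(f"pics/{n}0.png",cv2.resize(viewer.snapshot(n)[:,:,::-1],(800,600),interpolation=cv2.INTER_CUBIC))
for n in("scene","top","wrist"):print(n,viewer.camera_info(n))
E
```

```text
{'clock': 0.0, 'joint_pos': array([ 9.22541060e+01,  2.05916557e+01,  6.34183768e-01, -2.15036362e-02,
       -7.01356601e+01, -1.65060928e+01]), 'qvel': array([ 0.04914155, -0.00158587, -0.12592844, -0.12060917,  0.12342332,
        0.04992587]), 'tau': array([-1.03747429e-04, -5.82715166e+01,  2.93062019e+01,  6.99736163e+00,
        6.87495005e-03, -1.51219219e-04]), 'tool_pos': array([0.16608237, 0.65374405, 0.22561896]), 'orientation': array([ 1.79904962e+02, -7.08144959e-03, -1.42593041e+01]), 'force': array([ 0.1770049 ,  0.89389757, -0.4653943 ]), 'moment': array([ 0.06621897, -0.01082867, -0.05781459]), 'gripper_force': 0.0, 'opening': 0.08784528237425646}
scene {'intrinsics': array([[529.13921964,   0.        , 300.56066898],
       [  0.        , 529.13921964, 212.70487921],
       [  0.        ,   0.        ,   1.        ]]), 'k1': -0.02758927798659921, 'extrinsics': array([[ 0.72123476,  0.4995164 , -0.47989977,  1.15640126],
       [ 0.6925767 , -0.50744542,  0.51267598, -0.56753541],
       [ 0.01256712, -0.70212714, -0.71194069,  1.02913428],
       [ 0.        ,  0. 
[... 366 characters left out ...]
2205241],
       [-0.02008961, -0.18594132, -0.98235545,  1.09820712],
       [ 0.        ,  0.        ,  0.        ,  1.        ]])}
wrist {'intrinsics': array([[376.76270143,   0.        , 277.72239918],
       [  0.        , 376.76270143, 207.64551944],
       [  0.        ,   0.        ,   1.        ]]), 'k1': -0.051096005064330006, 'tool_from_camera': array([[-1.76736250e-04, -9.67805880e-01, -2.51697732e-01,
         6.75845734e-02],
       [ 9.99999289e-01, -4.67911156e-04,  1.09699456e-03,
         9.14569586e-04],
       [-1.17944997e-03, -2.51697359e-01,  9.67805274e-01,
        -1.59124451e-01],
       [ 0.00000000e+00,  0.00000000e+00,  0.00000000e+00,
         1.00000000e+00]])}
```

View pics/scene0.png

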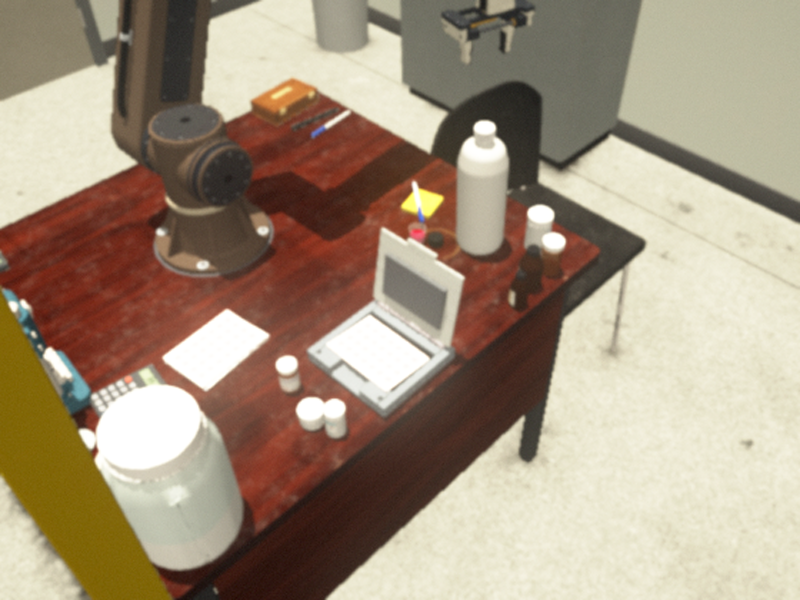

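View pics/top0.png

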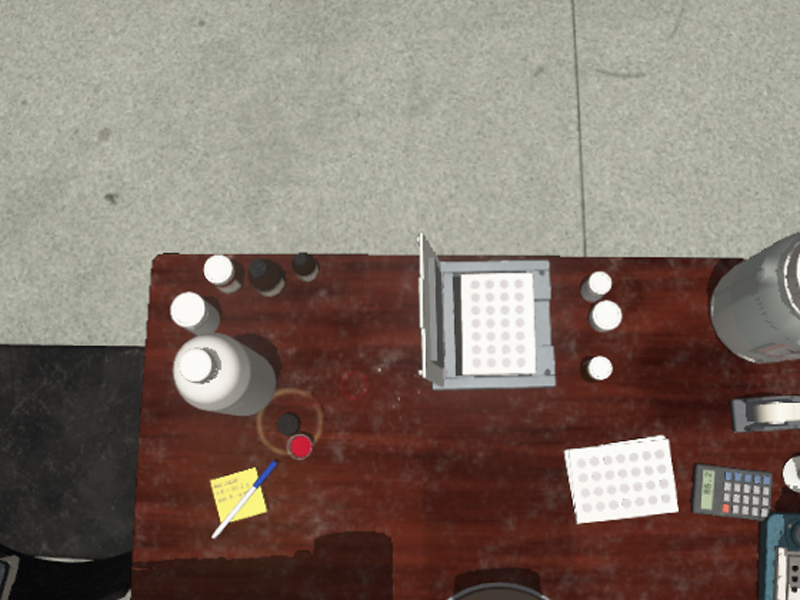

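The scene shows the press with its cover standing on the left (+y) side, the card in it, and three bystanders in front of it. In the top picture the base spans about (440,262)–(553,388) and the card (460,273)–(536,375). I'll enlarge both.

```bash
python3 - <<'E'
from plant import viewer
import cv2,numpy as np
for n,(c,r) in {"top":(285,160),"scene":(190,158)}.items():
    im=viewer.snapshot(n)[:,:,::-1].astype(float)
    for _ in range(3): im=im+viewer.snapshot(n)[:,:,::-1]
    im=(im/4).astype(np.uint8)
    cv2.imwrite(f"pics/{n}1.png",cv2.resize(im[r:r+120,c:c+160],None,fx=5,fy=5,interpolation=cv2.INTER_CUBIC))
E
```

```text
(no output)
```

View pics/top1.png

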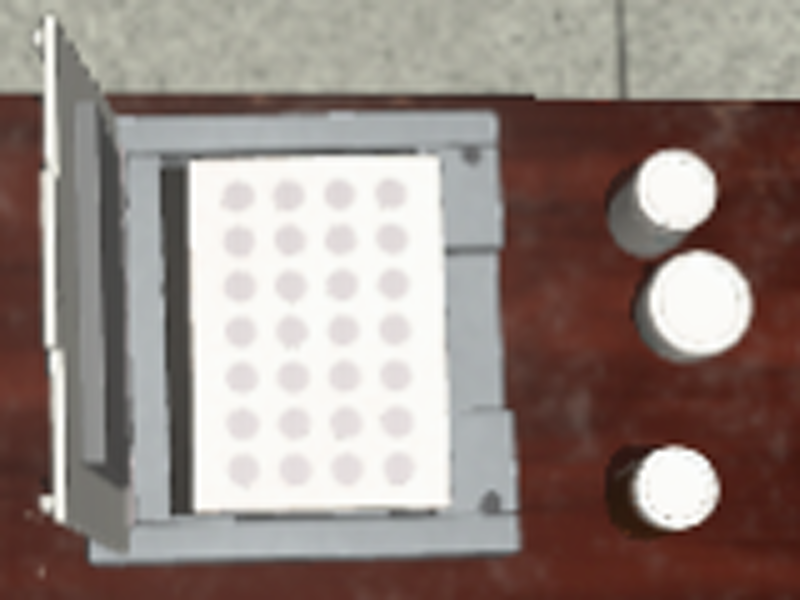

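View pics/scene1.png

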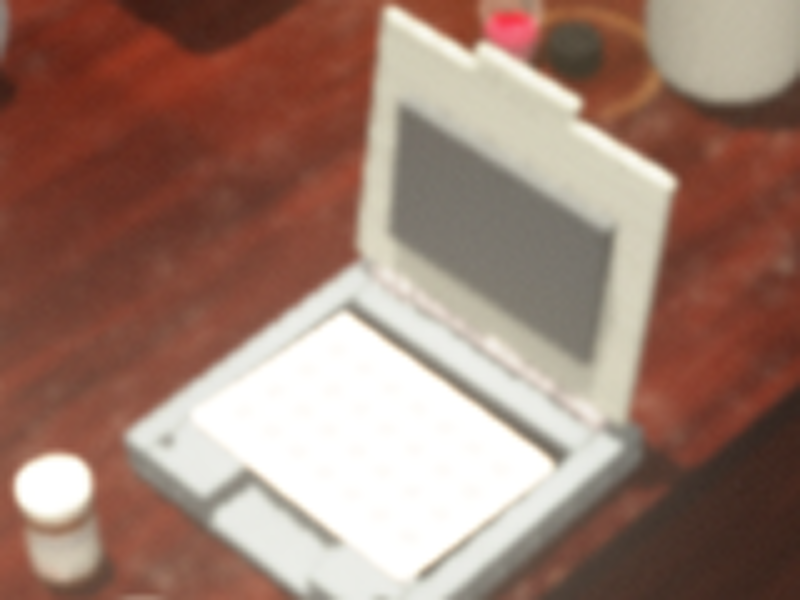

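Top crop: deck corners are far-front (498,112), near-front (520,551) and near-rear (90,563). The notch mouth is at (503,245)/(513,410). The card runs (190,157)–(438,154)–(450,510)–(195,512), and the cover's free corners are (50,18) and (60,520). Scene crop: near-front deck corner (128,437), cover corners (388,8)/(676,183), tab (480,45)/(580,105), card (345,310),(190,410),(405,580),(555,465).

```bash
cat > h.py <<'E'
import numpy as np,cv2
from plant import telemetry,viewer
from scipy.optimize import least_squares
from scipy.spatial.transform import Rotation as R
CI={n:viewer.camera_info(n) for n in("top","scene")}
OFF={"top":(285,160),"scene":(190,158)}
def proj(n,P):
    c=CI[n];E=c["extrinsics"];p=(np.asarray(P)-E[:3,3])@E[:3,:3]
    s=p[:,:2]/p[:,2:];s=s*(1+c["k1"]*(s**2).sum(1,keepdims=True))
    K=c["intrinsics"];return s*[K[0,0],K[1,1]]+K[:2,2]
def unc(n,uv): return (np.asarray(uv,float)+.5)/5-.5+OFF[n]
def onplane(n,uv,z):
    c=CI[n];E=c["extrinsics"]
    out=[]
    for q in uv:
        f=lambda a:(proj(n,[[a[0],a[1],z]])[0]-q)
        out.append(least_squares(f,[.5,.2]).x)
    return np.array(out)
def p2w(v,P):
    c,s=np.cos(v[2]),np.sin(v[2]);P=np.asarray(P,float)
    return np.c_[v[0]+c*P[:,0]-s*P[:,1],v[1]+s*P[:,0]+c*P[:,1],P[:,2]]
def cov(th,r,x,n): return [x,.076-r*np.cos(th)+n*np.sin(th),.0355+r*np.sin(th)+n*np.cos(th)]
E
python3 - <<'E'
from h import *
deck=[[.095,-.09,.03],[-.095,-.09,.03],[-.095,.09,.03],[.035,-.09,.03],[-.035,-.09,.03]]
ut=unc("top",[(498,112),(520,551),(90,563),(502,245),(515,410)])
us=unc("scene",[(128,437),(360,265),(208,500)])
cs=unc("scene",[(388,8),(676,183),(480,45),(580,105)])
ct=unc("top",[(50,18),(60,520)])
dS=[[-.095,-.09,.03],[-.095,.076,.03],[-.035,-.09,.03]]
def f(v):
    th=v[3];C=p2w(v,[cov(th,.156,.093*1,-.0),cov(th,.156,-.093,-.0)])
    S=p2w(v,[cov(th,.156,-.093,-.0),cov(th,.156,.093,-.0),cov(th,.167,-.032,-.0015),cov(th,.167,.032,-.0015)])
    return np.r_[(proj("top",p2w(v,deck))-ut).ravel(),(proj("scene",p2w(v,dS[:1]))-us[:1]).ravel(),
      (proj("scene",S)-cs).ravel(),(proj("top",C)-ct).ravel()]
r=least_squares(f,[.55,.1,0,1.5],loss='soft_l1');v=r.x
print("press x y yaw(deg) cover",v,np.degrees(v[2]));print(f(v).reshape(-1,2).round(1).tolist())
card=onplane("top",unc("top",[(190,157),(438,154),(450,510),(195,512)]),.034)
c,s=np.cos(v[2]),np.sin(v[2])
inp=(card-v[:2])@np.array([[c,-s],[s,c]]);print("card in press (RF,FF,FN,RN)",(inp*1000).round(1).tolist())
st=onplane("scene",unc("scene",[(345,310),(190,410),(405,580),(555,465)]),.034)
print("scene RN,FN,FF,RF",(((st-v[:2])@np.array([[c,-s],[s,c]]))*1000).round(1).tolist())
for nm,q,z in(("vial_b",(676,190),.06),("jar",(700,303),.034),("vial_a",(676,488),.062)):
    p=onplane("top",unc("top",[q]),z);print(nm,p,((p-v[:2])@np.array([[c,-s],[s,c]])*1000).round(0))
E
```

```text
press x y yaw(deg) cover [0.49597692 0.012184   0.0266187  1.75349856] 1.5251389770570511
[[-0.0, -0.9], [0.2, 0.0], [-0.5, -0.7], [0.7, -0.1], [-0.2, -0.4], [-1.9, -1.1], [-0.5, -0.4], [-1.1, -0.2], [-0.9, -0.4], [-1.2, -0.3], [-0.7, -1.3], [-0.7, -0.5]]
card in press (RF,FF,FN,RN) [[74.4, 42.9], [73.9, -62.6], [-77.6, -60.5], [-76.5, 45.2]]
scene RN,FN,FF,RF [[-69.7, 43.9], [-76.8, -58.1], [77.9, -61.3], [81.8, 40.1]]
vial_b [[ 0.55086189 -0.14319053]] [[  51. -157.]]
jar [[ 0.50810333 -0.15817512]] [[   8. -171.]]
vial_a [[ 0.42661501 -0.1381411 ]] [[ -73. -148.]]
```

Press at about (0.496, 0.012), yaw 1.5°, cover at about 1.75 rad. The card's front edge is about 6.5 mm over the wall, which matches the stated ranges. Next: a motion helper, and a check of the tall bottle's height.

```bash
cat > mv.py <<'E'
# plan moves: waypoints in press frame (x,y,z mm; tool straight down, yaw rel. -90, tilt about press x deg)
import json,sys,numpy as np
from scipy.spatial.transform import Rotation as R
PR=np.array([.496,.0122]);YAW=1.525
def target(w):
    x,y,z=np.array(w[:3])/1000;t=w[3] if len(w)>3 else 0
    r=R.from_euler('z',YAW,degrees=True)
    return r.apply([x,y,z])+[*PR,0], r*R.from_euler('x',t,degrees=True)*R.from_euler('xyz',[180,0,-90],degrees=True)
def world(p,rpy): return np.array(p),R.from_euler('xyz',rpy,degrees=True)
def load():
    s=json.load(open('cmd.json'));return np.array(s[0]),R.from_quat(s[1])
def save(p,r): json.dump([list(map(float,p)),list(map(float,r.as_quat()))],open('cmd.json','w'))
def plan(tgts,n):  # tgts: list of (p,R); n rows for each leg; prints calls of <=8 rows
    cur=load();seq=[]
    for t,k in zip(tgts,n):
        d=(cur[1].inv()*t[1]).as_rotvec()
        for i in range(1,k+1): seq.append((cur[0]+(t[0]-cur[0])*i/k,cur[1]*R.from_rotvec(d*i/k)))
        cur=t
    b=load()
    for i in range(0,len(seq),8):
        rows=[]
        for p,r in seq[i:i+8]:
            row=np.r_[b[1].inv().apply(p-b[0]),(b[1].inv()*r).as_rotvec()].round(4);rows.append(row.tolist())
        print(json.dumps(rows))
        b=(b[0]+b[1].apply(row[:3]),b[1]*R.from_rotvec(row[3:]))
    save(*b)
E
python3 - <<'E'
from h import *; from mv import *
a=np.array([[140,255.5]])-.0; b=np.array([[340,89.6]])
s=least_squares(lambda v:np.r_[(proj("top",[v])-a).ravel(),(proj("scene",[v])-b).ravel()],[.4,.3,.2]);print("bottle top",s.x,s.cost)
save(*world([.166,.654,.227],[180,0,-14.26]))
up=world([.166,.654,.40],[180,0,-14.26]);mid=world([.47,.37,.40],[180,0,-55])
end=target([0,-92,200])
plan([up,mid,end],[4,9,11])
E
```

```text
bottle top [0.40295714 0.3714901  0.27105525] 3.702343742081219
[[0.0, 0.0, -0.0432, 0.0, 0.0, 0.0], [0.0, 0.0, -0.0865, 0.0, 0.0, 0.0], [0.0, 0.0, -0.1298, 0.0, 0.0, 0.0], [0.0, 0.0, -0.173, 0.0, 0.0, 0.0], [0.0405, 0.0223, -0.173, -0.0, -0.0, 0.079], [0.081, 0.0445, -0.173, 0.0, -0.0, 0.158], [0.1215, 0.0668, -0.173, 0.0, -0.0, 0.237], [0.162, 0.0891, -0.173, -0.0, -0.0, 0.316]]
[[0.0454, 0.0085, 0.0, -0.0, -0.0, 0.079], [0.0909, 0.0171, 0.0, -0.0, -0.0, 0.158], [0.1363, 0.0257, 0.0, -0.0, -0.0, 0.237], [0.1817, 0.0342, 0.0, -0.0, -0.0, 0.316], [0.2271, 0.0428, 0.0, -0.0, -0.0, 0.395], [0.2512, 0.076, 0.0182, -0.0, -0.0, 0.4482], [0.2753, 0.1091, 0.0364, -0.0, -0.0, 0.5013], [0.2994, 0.1423, 0.0545, -0.0, -0.0, 0.5544]]
[[0.0379, 0.0155, 0.0182, -0.0, -0.0, 0.0531], [0.0758, 0.031, 0.0364, -0.0, -0.0, 0.1062], [0.1137, 0.0465, 0.0546, -0.0, -0.0, 0.1593], [0.1516, 0.062, 0.0728, -0.0, -0.0, 0.2124], [0.1895, 0.0776, 0.091, -0.0, -0.0, 0.2656], [0.2275, 0.0931, 0.1091, -0.0, -0.0, 0.3187], [0.2654, 0.1086, 0.1273, -0.0, -0.0, 0.3718], [0.3033, 0.1241, 0.1455, -0.0, -0.0, 0.4249]]
```

>>> {"api": "carry_out", "payload": {"rows": [[0, 0, -0.043, 0, 0, 0], [0, 0, -0.087, 0, 0, 0], [0, 0, -0.13, 0, 0, 0], [0, 0, -0.173, 0, 0, 0], [0.0405, 0.0223, -0.173, 0, 0, 0.079], [0.081, 0.0445, -0.173, 0, 0, 0.158], [0.1215, 0.0668, -0.173, 0, 0, 0.237], [0.162, 0.0891, -0.173, 0, 0, 0.316]], "grip": -0.68}}

```text
clock: 1.5
tool_pos: [0.3022, 0.5268, 0.3998]
orientation: [-180.0, 0.0, -32.5]
force: [0.5, 0.2, 0.0]
opening: 0.0161
gripper_force: 0.0
```

>>> {"api": "carry_out", "payload": {"rows": [[0.0454, 0.0085, 0, 0, 0, 0.079], [0.0909, 0.0171, 0, 0, 0, 0.158], [0.1363, 0.0257, 0, 0, 0, 0.237], [0.1817, 0.0342, 0, 0, 0, 0.316], [0.2271, 0.0428, 0, 0, 0, 0.395], [0.2512, 0.076, 0.0182, 0, 0, 0.4482], [0.2753, 0.1091, 0.0364, 0, 0, 0.5013], [0.2994, 0.1423, 0.0545, 0, 0, 0.5544]]}}

```text
clock: 2.5
tool_pos: [0.478, 0.2461, 0.3446]
orientation: [-180.0, 0.0, -64.2]
force: [0.6, 0.0, 0.1]
opening: 0.0141
gripper_force: 0.0
```

>>> {"api": "carry_out", "payload": {"rows": [[0.0379, 0.0155, 0.0182, 0, 0, 0.0531], [0.0758, 0.031, 0.0364, 0, 0, 0.1062], [0.1137, 0.0465, 0.0546, 0, 0, 0.1593], [0.1516, 0.062, 0.0728, 0, 0, 0.2124], [0.1895, 0.0776, 0.091, 0, 0, 0.2656], [0.2275, 0.0931, 0.1091, 0, 0, 0.3187], [0.2654, 0.1086, 0.1273, 0, 0, 0.3718], [0.3033, 0.1241, 0.1455, 0, 0, 0.4249]]}}

```text
clock: 3.5
tool_pos: [0.4988, -0.0809, 0.1994]
orientation: [-179.9, 0.0, -88.6]
force: [1.5, 0.4, 0.0]
opening: 0.0143
gripper_force: 0.0
```

```bash
python3 - <<'E'
from plant import telemetry, viewer
import cv2,numpy as np
o=telemetry.get_obs();print(o['tool_pos'],o['orientation'])
cv2.imwrite("pics/w1.png",cv2.resize(viewer.snapshot("wrist")[:,:,::-1],(800,600),interpolation=cv2.INTER_CUBIC))
E
```

```text
[ 0.49877431 -0.08085593  0.19935268] [-1.79948026e+02  7.23125454e-03 -8.85591741e+01]
```

View pics/w1.png

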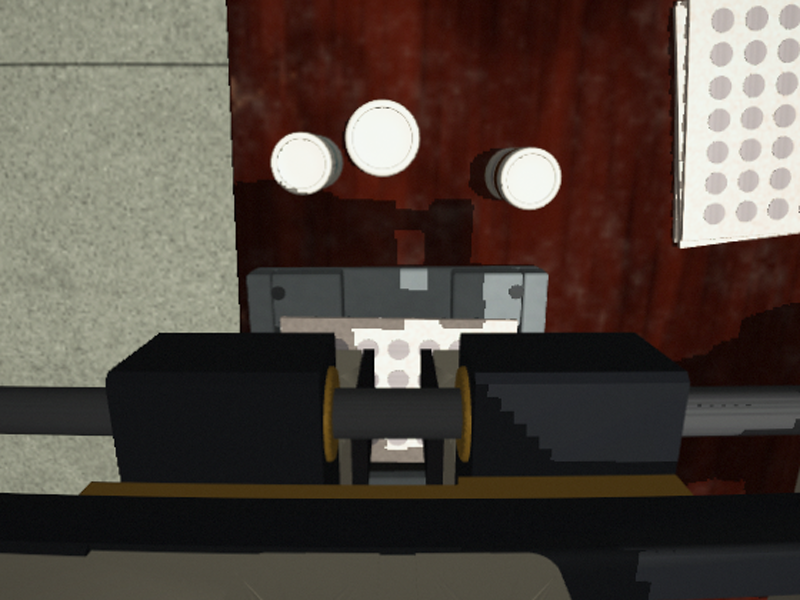

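The wrist picture shows the front deck edge at rows 268–270 with corners (248,270) and (547,268). The notch edges are at columns 343 and 452, the card's front edge runs (281,318)–(519,320), and the bystanders are clear in front.

```bash
python3 - <<'E'
from h import *; from mv import *
ci=viewer.camera_info("wrist")
p0=np.array([.49877,-.08086,.19935]);r0=R.from_euler('xyz',[-179.95,.007,-88.56],degrees=True)
T=ci["tool_from_camera"];K=ci["intrinsics"]
def ray(uv,z):
    q=((np.array(uv)+.5)*.7-.5-K[:2,2])/K[0,0];s=q.copy()
    for _ in range(9): s=q/(1+ci["k1"]*(s@s))
    d=r0.apply(T[:3,:3]@[*s,1]);o=p0+r0.apply(T[:3,3])
    w=o+d*(z-o[2])/d[2]
    return (R.from_euler('z',-YAW,degrees=True).apply(w-[*PR,0])*1000).round(1)
for n,uv,z in(("cornF",(248,270),.03),("cornN",(547,268),.03),("nF",(343,269),.03),("nN",(452,269),.03),("cardF",(281,318),.035),("cardN",(519,320),.035),("vb",(302,163),.06),("jar",(382,137),.034),("va",(529,178),.062)): print(n,ray(uv,z))
plan([target([0,-92,50]),target([0,-92,21]),target([0,-92,21])],[4,3,1])
E
```

```text
cornF [ 93.4 -93.8  30. ]
cornN [-93.4 -94.9  30. ]
nF [ 33.9 -94.3  30. ]
nN [-34.  -94.2  30. ]
cardF [ 73.3 -64.   35. ]
cardN [-76.5 -62.5  35. ]
vb [  51.5 -159.    60. ]
jar [   8.8 -173.3   34. ]
va [ -71.3 -151.    62. ]
[[-0.0, -0.0, 0.0375, -0.0, -0.0, -0.0], [-0.0, -0.0, 0.075, -0.0, -0.0, -0.0], [-0.0, -0.0, 0.1125, -0.0, -0.0, -0.0], [-0.0, -0.0, 0.15, -0.0, -0.0, -0.0], [-0.0, -0.0, 0.1597, -0.0, -0.0, -0.0], [-0.0, -0.0, 0.1693, -0.0, -0.0, -0.0], [-0.0, -0.0, 0.179, -0.0, -0.0, -0.0], [-0.0, -0.0, 0.179, -0.0, -0.0, -0.0]]
```

>>> {"api": "carry_out", "payload": {"rows": [[0, 0, 0.0375, 0, 0, 0], [0, 0, 0.075, 0, 0, 0], [0, 0, 0.1125, 0, 0, 0], [0, 0, 0.15, 0, 0, 0], [0, 0, 0.16, 0, 0, 0], [0, 0, 0.17, 0, 0, 0], [0, 0, 0.179, 0, 0, 0], [0, 0, 0.179, 0, 0, 0]]}}

```text
clock: 4.55
tool_pos: [0.4988, -0.0795, 0.0207]
orientation: [-180.0, 0.0, -88.5]
force: [0.2, -0.4, 0.9]
opening: 0.0144
gripper_force: 0.0
```

>>> {"api": "carry_out", "payload": {"rows": [[-0.003, 0, 0, 0, 0, 0], [-0.006, 0, 0, 0, 0, 0], [-0.009, 0, 0, 0, 0, 0], [-0.012, 0, 0, 0, 0, 0], [-0.014, 0, 0, 0, 0, 0], [-0.016, 0, 0, 0, 0, 0], [-0.018, 0, 0, 0, 0, 0], [-0.019, 0, 0, 0, 0, 0]]}}

```text
clock: 5.55
tool_pos: [0.4982, -0.0605, 0.0206]
orientation: [180.0, -0.0, -88.5]
force: [0.8, -0.3, 1.3]
opening: 0.0141
gripper_force: 0.1
```

>>> {"api": "carry_out", "payload": {"rows": [[-0.001, 0, 0, 0, 0, 0], [-0.002, 0, 0, 0, 0, 0], [-0.003, 0, 0, 0, 0, 0], [-0.003, 0, 0, 0, 0, 0]]}}

```text
clock: 6.05
tool_pos: [0.4982, -0.0575, 0.0206]
orientation: [-180.0, 0.0, -88.5]
force: [0.9, 0.4, 1.2]
opening: 0.0144
gripper_force: 0.0
```

>>> {"api": "carry_out", "payload": {"rows": [[-0.001, 0, 0, 0, 0, 0], [-0.002, 0, 0, 0, 0, 0], [-0.003, 0, 0, 0, 0, 0], [-0.004, 0, 0, 0, 0, 0], [-0.004, 0, 0, 0, 0, 0]]}}

```text
clock: 6.68
tool_pos: [0.4981, -0.0535, 0.0206]
orientation: [-180.0, 0.0, -88.5]
force: [-0.2, 0.1, 0.9]
opening: 0.0143
gripper_force: 0.0
```

```bash
python3 - <<'E'
from plant import viewer
import cv2,numpy as np
im=sum(viewer.snapshot("scene")[:,:,::-1].astype(float) for _ in range(3))/3
a=cv2.resize(im[195:295,205:325].astype(np.uint8),None,fx=5,fy=5,interpolation=cv2.INTER_CUBIC)
cv2.imwrite("pics/s2.png",a)
E
```

```text
(no output)
```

View pics/s2.png

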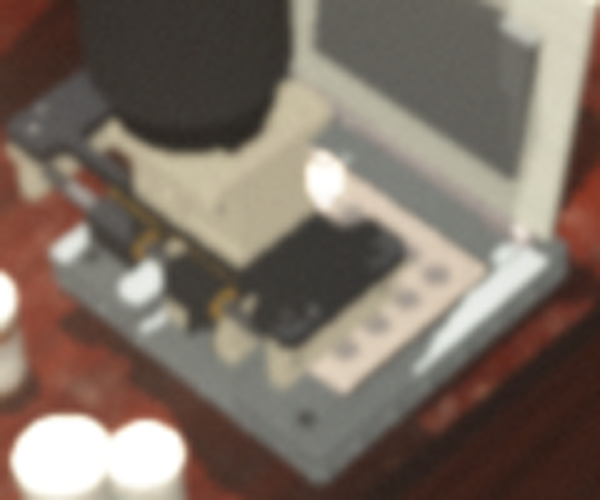

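Front-far card corner is at (340,393) and rear-far at (485,270), so the card is moving back with the fingers at its edge. I'll keep pushing and watch the force.

>>> {"api": "carry_out", "payload": {"rows": [[-0.001, 0, 0, 0, 0, 0], [-0.001, 0, 0, 0, 0, 0], [-0.002, 0, 0, 0, 0, 0], [-0.002, 0, 0, 0, 0, 0], [-0.003, 0, 0, 0, 0, 0], [-0.003, 0, 0, 0, 0, 0]]}}

```text
clock: 7.58
tool_pos: [0.4981, -0.0506, 0.0206]
orientation: [-180.0, -0.0, -88.5]
force: [0.9, -0.7, -0.7]
opening: 0.0141
gripper_force: 0.3
```

```bash
cat > card.py <<'E'
# dark gap behind the card and its far edge, from the top camera, in press mm (z of card top 28)
from h import *; from mv import *
def snap(f,c,r,w,h,n="top",k=6):
    im=sum(viewer.snapshot(n)[:,:,::-1].astype(float) for _ in range(3))/3
    cv2.imwrite(f,cv2.resize(im[r:r+h,c:c+w].astype(np.uint8),None,fx=k,fy=k,interpolation=cv2.INTER_CUBIC))
E
python3 -c "
from card import *
snap('pics/t2.png',290,175,110,100)"
```

```text
(no output)
```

View pics/t2.png

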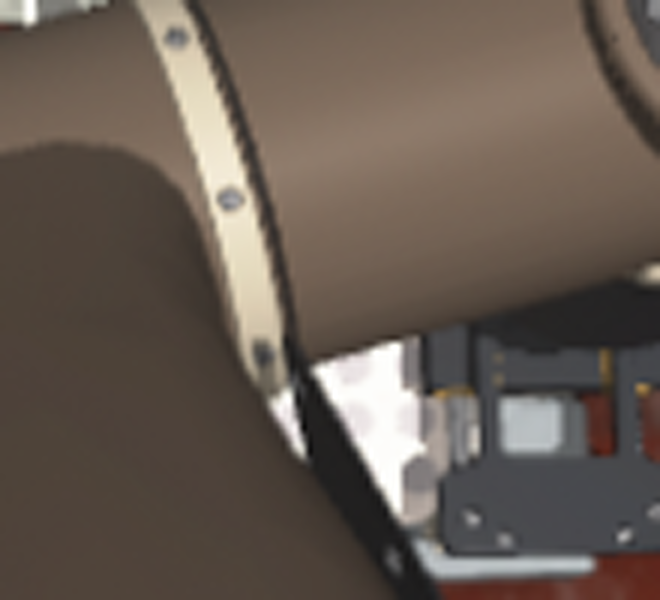

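The arm hides the card in the top view. Continue in 1 mm steps and use the force.

>>> {"api": "carry_out", "payload": {"rows": [[-0.0005, 0, 0, 0, 0, 0], [-0.001, 0, 0, 0, 0, 0], [-0.001, 0, 0, 0, 0, 0]]}}

```text
clock: 8.1
tool_pos: [0.4983, -0.0501, 0.0207]
orientation: [-180.0, -0.0, -88.5]
force: [2.1, -5.8, 0.2]
opening: 0.0141
gripper_force: 3.1
```

>>> {"api": "carry_out", "payload": {"rows": [[-0.0005, 0, 0, 0, 0, 0], [-0.001, 0, 0, 0, 0, 0], [-0.001, 0, 0, 0, 0, 0]]}}

```text
clock: 8.48
tool_pos: [0.4982, -0.0499, 0.0208]
orientation: [-180.0, -0.1, -88.4]
force: [3.2, -12.6, -0.5]
opening: 0.0138
gripper_force: 6.2
```

```bash
python3 - <<'E'
from h import *; from mv import *
# bright card mask in scene view: find far-side right edge corners
P=lambda L:proj("scene",np.array([R.from_euler('z',YAW,degrees=True).apply(np.array(q)/1000)+[*PR,0] for q in L])).round(1).tolist()
print("seated FF,RF,nest-corner",P([[75,-53,28],[75,53,28],[79,55,30],[79,-55,30]]))
print("initial FF,RF",P([[75,-61.5,34],[75,44,28]]))
o=telemetry.get_obs();print(o['force'])
E
```

```text
seated FF,RF,nest-corner [[272.3, 272.5], [302.1, 247.9], [303.8, 247.7], [272.9, 273.4]]
initial FF,RF [[269.7, 273.0], [299.6, 249.9]]
[  3.21702014 -12.5505006   -0.47256358]
```

Hard stop at 12.6 N. At this pose the card's rear edge must be on the nest's rear wall. Back off, rise, and look.

>>> {"api": "carry_out", "payload": {"rows": [[0.002, 0, 0, 0, 0, 0], [0.004, 0, 0, 0, 0, 0], [0.01, 0, 0, 0, 0, 0], [0.018, 0, 0, 0, 0, 0], [0.025, 0, 0, 0, 0, 0], [0.03, 0, -0.03, 0, 0, 0], [0.03, 0, -0.07, 0, 0, 0], [0.03, 0, -0.12, 0, 0, 0]]}}

```text
clock: 9.48
tool_pos: [0.4978, -0.0792, 0.1411]
orientation: [179.9, -0.0, -88.5]
force: [1.0, 0.8, -0.7]
opening: 0.0139
gripper_force: 0.0
```

>>> {"api": "carry_out", "payload": {"rows": [[0, 0, -0.04, 0, 0, 0], [-0.01, 0, -0.08, 0, 0, 0], [-0.01, 0, -0.1, 0, 0, 0], [-0.01, 0, -0.1, 0, 0, 0]]}}

```text
clock: 9.98
tool_pos: [0.4992, -0.0687, 0.2422]
orientation: [-179.8, 0.0, -88.5]
force: [-0.2, 0.3, -0.3]
opening: 0.0143
gripper_force: 0.0
```

```bash
python3 - <<'E'
from plant import telemetry, viewer
import cv2,numpy as np
o=telemetry.get_obs();print(o['tool_pos'],o['orientation'])
w=sum(viewer.snapshot("wrist")[:,:,::-1].astype(float) for _ in range(3))/3
s=sum(viewer.snapshot("scene")[:,:,::-1].astype(float) for _ in range(3))/3
a=cv2.resize(w[150:290,150:410].astype(np.uint8),(780,420))
cv2.imwrite("pics/ws.png",np.vstack([cv2.resize(w[150:250,150:410].astype(np.uint8),(780,300),interpolation=cv2.INTER_CUBIC),cv2.resize(s[210:293,215:335].astype(np.uint8),None,fx=3.6,fy=3.6,interpolation=cv2.INTER_CUBIC)[:,:].copy() if 0 else cv2.copyMakeBorder(cv2.resize(s[210:293,215:335].astype(np.uint8),(432,299),interpolation=cv2.INTER_CUBIC),0,0,0,348,cv2.BORDER_CONSTANT)]))
E
```

```text
[ 0.49921243 -0.06867732  0.24221312] [-1.79803943e+02  3.64497434e-02 -8.84703260e+01]
```

View pics/ws.png

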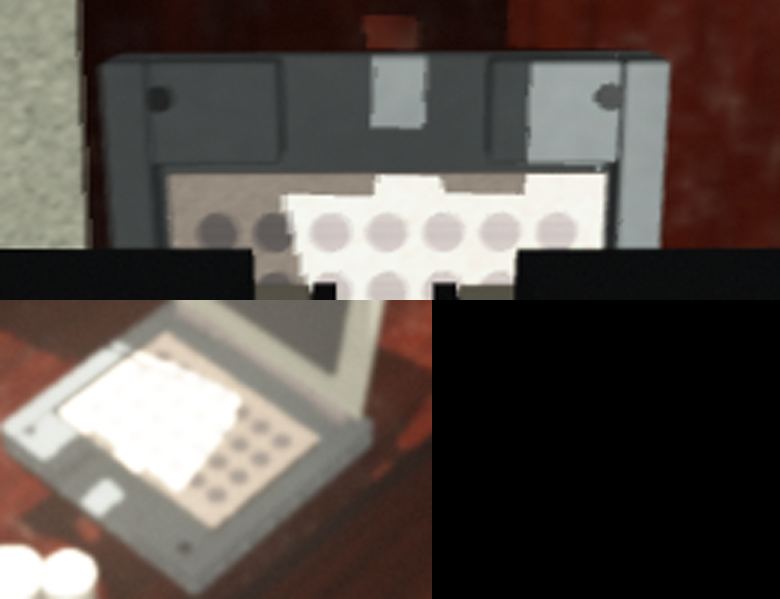

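The card lies straight in its nest: front edge at row 173, with an even dark gap to the bank's wall (row 163) across its full width. Next: over and behind the cover.

```bash
sed -i 's/.0122\]/.0102]/' mv.py; python3 - <<'E'
from h import cov; from mv import *
# commanded pose: last targets: nominal (old PR) y -92+19+3+4+3+2=-61 -> +30(back)-> -91, +10 -> -81 ; z 21+120+100=241
r=R.from_euler('z',YAW,degrees=True)
save(r.apply([0,-.081,.241])+[.496,.0122,0],target([0,0,0])[1]); print(load()[0])
plan([target([0,-60,310]),target([0,145,310]),target([0,145,178]),target([0,128,178])],[2,6,5,3])
def tc(th):
    p=np.array(cov(th,.140,0,.004))*1000;return target([0,p[1]+9.5,p[2]])
print('arc')
ths=np.linspace(1.8,.5,33)
plan([tc(t) for t in ths],[1]*33) if 0 else None
E
```

```text
[ 0.49815566 -0.06877131  0.241     ]
[[-0.0095, 0.0, -0.0345, 0.0, 0.0, 0.0], [-0.019, 0.0001, -0.069, 0.0, 0.0, 0.0], [-0.0532, 0.0001, -0.069, 0.0, 0.0, 0.0], [-0.0873, 0.0001, -0.069, 0.0, 0.0, 0.0], [-0.1215, 0.0001, -0.069, 0.0, 0.0, 0.0], [-0.1557, 0.0001, -0.069, 0.0, 0.0, 0.0], [-0.1898, 0.0001, -0.069, 0.0, 0.0, 0.0], [-0.224, 0.0001, -0.069, 0.0, 0.0, 0.0]]
[[-0.0, -0.0, 0.0264, 0.0, 0.0, 0.0], [-0.0, -0.0, 0.0528, 0.0, 0.0, 0.0], [-0.0, -0.0, 0.0792, 0.0, 0.0, 0.0], [-0.0, -0.0, 0.1056, 0.0, 0.0, 0.0], [-0.0, -0.0, 0.132, 0.0, 0.0, 0.0], [0.0057, -0.0, 0.132, 0.0, 0.0, 0.0], [0.0113, -0.0, 0.132, 0.0, 0.0, 0.0], [0.017, -0.0, 0.132, 0.0, 0.0, 0.0]]
arc
```

>>> {"api": "carry_out", "payload": {"rows": [[-0.0095, 0, -0.0345, 0, 0, 0], [-0.019, 0, -0.069, 0, 0, 0], [-0.053, 0, -0.069, 0, 0, 0], [-0.087, 0, -0.069, 0, 0, 0], [-0.1215, 0, -0.069, 0, 0, 0], [-0.1555, 0, -0.069, 0, 0, 0], [-0.19, 0, -0.069, 0, 0, 0], [-0.224, 0, -0.069, 0, 0, 0]], "grip": -1}}

```text
clock: 11.28
tool_pos: [0.4922, 0.1564, 0.3089]
orientation: [179.9, -0.0, -88.5]
force: [-0.4, 0.0, 0.3]
opening: 0.0005
gripper_force: 0.0
```

>>> {"api": "carry_out", "payload": {"rows": [[0, 0, 0.0264, 0, 0, 0], [0, 0, 0.0528, 0, 0, 0], [0, 0, 0.0792, 0, 0, 0], [0, 0, 0.1056, 0, 0, 0], [0, 0, 0.132, 0, 0, 0], [0.0057, 0, 0.132, 0, 0, 0], [0.0113, 0, 0.132, 0, 0, 0], [0.017, 0, 0.132, 0, 0, 0]]}}

```text
clock: 12.28
tool_pos: [0.4935, 0.1382, 0.1787]
orientation: [-179.9, 0.0, -88.5]
force: [0.1, -0.5, -0.1]
opening: 0.0004
gripper_force: 0.0
```

```bash
python3 - <<'E'
from h import cov; from mv import *
def tc(th):
    p=np.array(cov(th,.140,0,.004))*1000;return target([0,p[1]+9.5,p[2]])
ths=[1.72,1.64,1.57]+list(np.linspace(1.52,.3,37))
plan([tc(t) for t in ths],[3]+[2]*2+[1]*37)
E
```

```text
[[0.0059, -0.0, 0.0016, 0.0, 0.0, 0.0], [0.0118, -0.0, 0.0031, 0.0, 0.0, 0.0], [0.0177, -0.0, 0.0047, 0.0, 0.0, 0.0], [0.0233, -0.0, 0.0039, 0.0, 0.0, 0.0], [0.0288, -0.0, 0.0031, 0.0, 0.0, 0.0], [0.0337, -0.0, 0.0028, 0.0, 0.0, 0.0], [0.0386, -0.0, 0.0025, 0.0, 0.0, 0.0], [0.0456, -0.0, 0.0025, 0.0, 0.0, 0.0]]
[[0.0048, -0.0, 0.0002, 0.0, 0.0, 0.0], [0.0095, -0.0, 0.0005, 0.0, 0.0, 0.0], [0.0142, -0.0, 0.001, 0.0, 0.0, 0.0], [0.0189, -0.0, 0.0017, 0.0, 0.0, 0.0], [0.0236, -0.0, 0.0025, 0.0, 0.0, 0.0], [0.0282, -0.0, 0.0035, 0.0, 0.0, 0.0], [0.0328, -0.0, 0.0046, 0.0, 0.0, 0.0], [0.0374, -0.0, 0.0059, 0.0, 0.0, 0.0]]
[[0.0045, -0.0, 0.0015, 0.0, 0.0, 0.0], [0.009, -0.0, 0.0031, 0.0, 0.0, 0.0], [0.0134, -0.0, 0.0048, 0.0, 0.0, 0.0], [0.0177, -0.0, 0.0067, 0.0, 0.0, 0.0], [0.022, -0.0, 0.0088, 0.0, 0.0, 0.0], [0.0262, -0.0, 0.011, 0.0, 0.0, 0.0], [0.0304, -0.0, 0.0133, 0.0, 0.0, 0.0], [0.0344, -0.0, 0.0158, 0.0, 0.0, 0.0]]
[[0.004, -0.0, 0.0026, 0.0, 0.0, 0.0], [0.0079, -0.0, 0.0053, 0.0, 0.0, 0.0], [0.0116, -0.0, 0.0082, 0.0, 0.0, 0.0], [0.0153, -0.0, 0.0112, 0.0, 0.0, 0.0], [0.0189, -0.0, 0.0143, 0.0, 0.0, 0.0], [0.0224, -0.0, 0.0175, 0.0, 0.0, 0.0], [0.0257, -0.0, 0.0209, 0.0, 0.0, 0.0], [0.029, -0.0, 0.0244, 0.0, 0.0, 0.0]]
[[0.0031, -0.0, 0.0035, 0.0, 0.0, 0.0], [0.0061, -0.0, 0.0072, 0.0, 0.0, 0.0], [0.009, -0.0, 0.011, 0.0, 0.0, 0.0], [0.0117, -0.0, 0.0149, 0.0, 0.0, 0.0], [0.0143, -0.0, 0.0188, 0.0, 0.0, 0.0], [0.0168, -0.0, 0.0229, 0.0, 0.0, 0.0], [0.0191, -0.0, 0.027, 0.0, 0.0, 0.0], [0.0213, -0.0, 0.0312, 0.0, 0.0, 0.0]]
[[0.0021, -0.0, 0.0043, 0.0, 0.0, 0.0], [0.004, -0.0, 0.0086, 0.0, 0.0, 0.0], [0.0058, -0.0, 0.013, 0.0, 0.0, 0.0], [0.0074, -0.0, 0.0175, 0.0, 0.0, 0.0]]
```

>>> {"api": "carry_out", "payload": {"rows": [[0.006, 0, 0.0015, 0, 0, 0], [0.012, 0, 0.003, 0, 0, 0], [0.0175, 0, 0.0045, 0, 0, 0], [0.023, 0, 0.004, 0, 0, 0], [0.029, 0, 0.003, 0, 0, 0], [0.034, 0, 0.003, 0, 0, 0], [0.0395, 0, 0.0025, 0, 0, 0], [0.0455, 0, 0.0025, 0, 0, 0]]}}

```text
clock: 13.28
tool_pos: [0.494, 0.0925, 0.175]
orientation: [180.0, -0.0, -88.5]
force: [0.4, 2.2, -1.3]
opening: 0.0004
gripper_force: 0.5
```

>>> {"api": "carry_out", "payload": {"rows": [[0.0048, 0, 0.0002, 0, 0, 0], [0.0095, 0, 0.0005, 0, 0, 0], [0.0142, 0, 0.001, 0, 0, 0], [0.0189, 0, 0.0017, 0, 0, 0], [0.0236, 0, 0.0025, 0, 0, 0], [0.0282, 0, 0.0035, 0, 0, 0], [0.0328, 0, 0.0046, 0, 0, 0], [0.0374, 0, 0.0059, 0, 0, 0]]}}

```text
clock: 14.28
tool_pos: [0.4952, 0.0552, 0.1691]
orientation: [-180.0, 0.0, -88.5]
force: [0.5, 1.4, -1.0]
opening: 0.0005
gripper_force: 0.4
```

>>> {"api": "carry_out", "payload": {"rows": [[0.0045, 0, 0.0015, 0, 0, 0], [0.009, 0, 0.003, 0, 0, 0], [0.0134, 0, 0.0048, 0, 0, 0], [0.0177, 0, 0.0067, 0, 0, 0], [0.022, 0, 0.0088, 0, 0, 0], [0.0262, 0, 0.011, 0, 0, 0], [0.0304, 0, 0.0133, 0, 0, 0], [0.0344, 0, 0.0158, 0, 0, 0]]}}

```text
clock: 15.28
tool_pos: [0.496, 0.0208, 0.1532]
orientation: [180.0, -0.0, -88.5]
force: [0.1, 0.8, 0.4]
opening: 0.001
gripper_force: 0.3
```

>>> {"api": "carry_out", "payload": {"rows": [[0.004, 0, 0.0026, 0, 0, 0], [0.0079, 0, 0.0053, 0, 0, 0], [0.0116, 0, 0.0082, 0, 0, 0], [0.0153, 0, 0.0112, 0, 0, 0], [0.0189, 0, 0.0143, 0, 0, 0], [0.0224, 0, 0.0175, 0, 0, 0], [0.0257, 0, 0.0209, 0, 0, 0], [0.029, 0, 0.0244, 0, 0, 0]]}}

```text
clock: 16.27
tool_pos: [0.4968, -0.0081, 0.1287]
orientation: [180.0, -0.0, -88.5]
force: [0.3, 0.3, -0.1]
opening: 0.0005
gripper_force: 0.2
```

```bash
python3 -c "
from card import *
snap('pics/s3.png',195,140,150,120,'scene',5)"
```

```text
(no output)
```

View pics/s3.png

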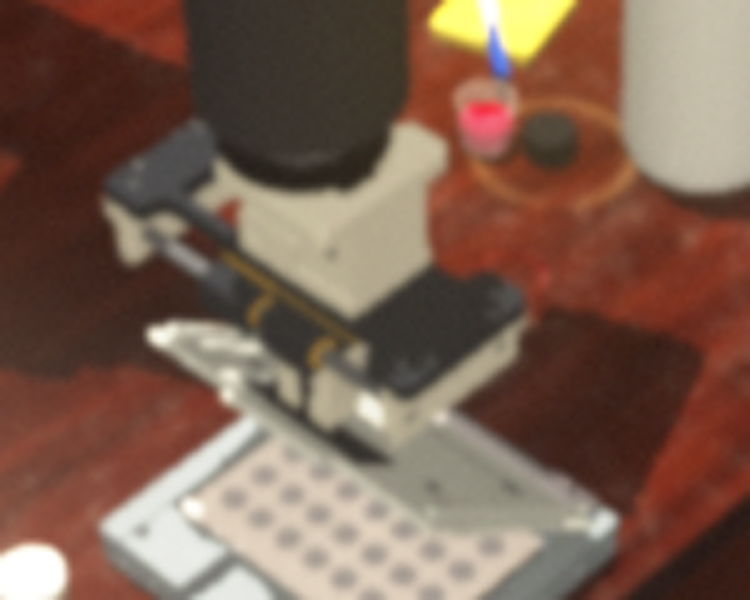

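The cover follows the fingertips, at roughly 0.7 rad, with the tips on the push plate around (320,420). The card lies flat below it. Continue.

>>> {"api": "carry_out", "payload": {"rows": [[0.0031, 0, 0.0035, 0, 0, 0], [0.0061, 0, 0.0072, 0, 0, 0], [0.009, 0, 0.011, 0, 0, 0], [0.0117, 0, 0.0149, 0, 0, 0], [0.0143, 0, 0.0188, 0, 0, 0], [0.0168, 0, 0.0229, 0, 0, 0], [0.0191, 0, 0.027, 0, 0, 0], [0.0213, 0, 0.0312, 0, 0, 0]]}}

```text
clock: 17.42
tool_pos: [0.4974, -0.0293, 0.0975]
orientation: [180.0, -0.0, -88.5]
force: [0.3, 0.5, -0.0]
opening: 0.0005
gripper_force: 0.1
```

>>> {"api": "carry_out", "payload": {"rows": [[0.0021, 0, 0.0043, 0, 0, 0], [0.004, 0, 0.0086, 0, 0, 0], [0.0058, 0, 0.013, 0, 0, 0], [0.0074, 0, 0.0175, 0, 0, 0]]}}

```text
clock: 17.92
tool_pos: [0.4976, -0.0367, 0.08]
orientation: [180.0, -0.0, -88.5]
force: [-0.7, 0.8, -0.9]
opening: 0.0003
gripper_force: 0.1
```

```bash
python3 - <<'E'
from h import cov; from mv import *
from plant import telemetry
o=telemetry.get_obs();print(load()[0],o['tool_pos'],o['force'])
def tc(th):
    p=np.array(cov(th,.140,0,.004))*1000;return target([0,p[1]+9.5,p[2]])
plan([tc(t) for t in np.linspace(.28,.07,12)],[1]*12);print(load()[0])
E
```

```text
[ 0.49720674 -0.03688527  0.0807    ] [ 0.49759368 -0.03668056  0.07995835] [-0.65252724  0.75688461 -0.91933102]
[[0.0008, -0.0, 0.0027, 0.0, 0.0, 0.0], [0.0016, -0.0, 0.0052, 0.0, 0.0, 0.0], [0.0024, -0.0, 0.0078, 0.0, 0.0, 0.0], [0.0031, -0.0, 0.0104, 0.0, 0.0, 0.0], [0.0037, -0.0, 0.013, 0.0, 0.0, 0.0], [0.0043, -0.0, 0.0156, 0.0, 0.0, 0.0], [0.0048, -0.0, 0.0182, 0.0, 0.0, 0.0], [0.0053, -0.0, 0.0208, 0.0, 0.0, 0.0]]
[[0.0005, -0.0, 0.0027, 0.0, 0.0, 0.0], [0.0008, -0.0, 0.0053, 0.0, 0.0, 0.0], [0.0012, -0.0, 0.008, 0.0, 0.0, 0.0], [0.0015, -0.0, 0.0106, 0.0, 0.0, 0.0]]
[ 0.49738771 -0.04368286  0.0493    ]
```

>>> {"api": "carry_out", "payload": {"rows": [[0.001, 0, 0.0027, 0, 0, 0], [0.0016, 0, 0.0052, 0, 0, 0], [0.0024, 0, 0.0078, 0, 0, 0], [0.003, 0, 0.0104, 0, 0, 0], [0.0037, 0, 0.013, 0, 0, 0], [0.0043, 0, 0.0156, 0, 0, 0], [0.0048, 0, 0.0182, 0, 0, 0], [0.0053, 0, 0.0208, 0, 0, 0]]}}

```text
clock: 18.92
tool_pos: [0.4978, -0.0419, 0.0593]
orientation: [-180.0, -0.0, -88.5]
force: [0.3, -0.7, 0.4]
opening: 0.0007
gripper_force: 0.1
```

>>> {"api": "carry_out", "payload": {"rows": [[0.0005, 0, 0.0027, 0, 0, 0], [0.001, 0, 0.0053, 0, 0, 0], [0.0012, 0, 0.008, 0, 0, 0], [0.0015, 0, 0.0106, 0, 0, 0]]}}

```text
clock: 19.42
tool_pos: [0.4978, -0.0434, 0.0487]
orientation: [-180.0, -0.0, -88.5]
force: [0.0, -0.5, 0.0]
opening: 0.0004
gripper_force: 0.1
```

>>> {"api": "carry_out", "payload": {"rows": [[0, 0, 0.001, 0, 0, 0], [0, 0, 0.002, 0, 0, 0], [0, 0, 0.003, 0, 0, 0], [0, 0, 0.004, 0, 0, 0], [0, 0, 0.004, 0, 0, 0]]}}

```text
clock: 20.05
tool_pos: [0.4978, -0.0434, 0.0448]
orientation: [-180.0, -0.0, -88.5]
force: [-0.7, 0.3, 0.5]
opening: -0.0004
gripper_force: 0.0
```

>>> {"api": "carry_out", "payload": {"rows": [[0, 0, 0.001, 0, 0, 0], [0, 0, 0.002, 0, 0, 0], [0, 0, 0.003, 0, 0, 0], [0, 0, 0.003, 0, 0, 0]]}}

```text
clock: 20.55
tool_pos: [0.4978, -0.0435, 0.0419]
orientation: [-180.0, -0.0, -88.5]
force: [-0.6, -2.0, 3.1]
opening: 0.0004
gripper_force: 1.7
```

>>> {"api": "carry_out", "payload": {"rows": [[0, 0, 0.0005, 0, 0, 0], [0, 0, 0.001, 0, 0, 0], [0, 0, 0.001, 0, 0, 0]]}}

```text
clock: 20.92
tool_pos: [0.4978, -0.0435, 0.041]
orientation: [-180.0, -0.0, -88.5]
force: [-1.1, -2.7, 5.1]
opening: 0.0009
gripper_force: 2.6
```

>>> {"api": "carry_out", "payload": {"rows": [[0, 0, 0.0005, 0, 0, 0], [0, 0, 0.001, 0, 0, 0], [0, 0, 0.001, 0, 0, 0]]}}

```text
clock: 21.3
tool_pos: [0.4978, -0.0436, 0.0401]
orientation: [-180.0, -0.0, -88.5]
force: [-1.5, -1.7, 6.4]
opening: 0.0004
gripper_force: 3.3
```

>>> {"api": "carry_out", "payload": {"rows": [[0, 0, 0.0005, 0, 0, 0], [0, 0, 0.001, 0, 0, 0], [0, 0, 0.001, 0, 0, 0]]}}

```text
clock: 21.68
tool_pos: [0.4979, -0.0435, 0.0397]
orientation: [-180.0, -0.0, -88.4]
force: [-3.2, -1.3, 13.7]
opening: 0.0007
gripper_force: 6.8
```

>>> {"api": "carry_out", "payload": {"rows": [[0, 0, 0.0005, 0, 0, 0], [0, 0, 0.0005, 0, 0, 0], [0, 0, 0.0005, 0, 0, 0], [0, 0, 0.0005, 0, 0, 0]]}}

```text
clock: 22.18
tool_pos: [0.4979, -0.0436, 0.0396]
orientation: [-180.0, -0.0, -88.4]
force: [-5.4, -1.6, 18.5]
opening: 0.0001
gripper_force: 9.3
```

```bash
python3 -c "
from card import *
snap('pics/s4.png',195,150,150,120,'scene',5)
o=telemetry.get_obs();print(o['tool_pos'],o['force'])"
```

```text
[ 0.49791496 -0.04357122  0.03960035] [-5.04654499 -1.39078918 18.75092867]
```

View pics/s4.png

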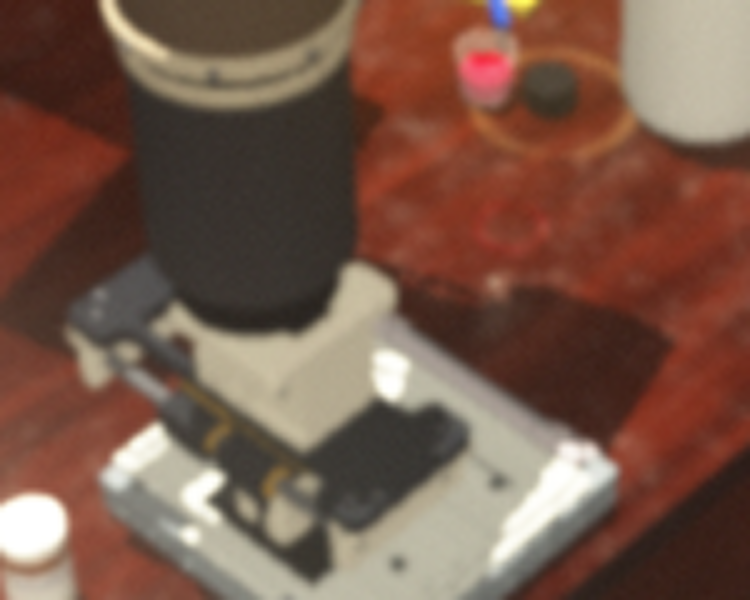

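The cover lies flat on the base with the fingertips on the push plate at (290,530). TCP height is 39.6 mm against 39.5 mm expected when shut, held at about 18.5 N. I'll hold briefly, then hand in.

>>> {"api": "carry_out", "payload": {"rows": [[0, 0, 0, 0, 0, 0], [0, 0, 0, 0, 0, 0], [0, 0, 0, 0, 0, 0], [0, 0, 0, 0, 0, 0], [0, 0, 0, 0, 0, 0], [0, 0, 0, 0, 0, 0], [0, 0, 0, 0, 0, 0], [0, 0, 0, 0, 0, 0]]}}

```text
clock: 23.32
tool_pos: [0.4979, -0.0436, 0.0396]
orientation: [-180.0, -0.0, -88.4]
force: [-5.4, -1.4, 18.9]
opening: 0.0007
gripper_force: 9.3
```

```bash
python3 -c "
from plant import telemetry,workorder
o=telemetry.get_obs();print(o['tool_pos'],o['force']);print(workorder.close_job())"
```

```text
[ 0.49789506 -0.04357579  0.03960171] [-5.40757995 -1.36718509 18.88332306]
the job is handed in; nothing more can be done
None
```

The card is home in its nest, the cover was eased over onto it and is held fully shut at about 19 N, the bystanders were not touched, and the job was handed in at about 23 s.

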